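# Clamp a bracket in the welding fixture with a click torque wrench

## Task

The bracket has only been dropped roughly into the welding fixture: slide it fully home, flat on the bed, against both the end stop and the side stop. Then pull the torque wrench on the clamp screw clockwise (seen from above) until it clicks, and stop at once: pulling on past the click overtightens the clamp. Let go of the wrench, leaving it on the screw and the bracket clamped home, and leave the other things on the bench alone.

Things in the scene. Friction and masses are not known exactly. Their poses are not given: they have to be found in the camera images.
- fixture: Fixed welding fixture: dark bed plate 215 x 185 mm, its top 16 mm above the bench; a blue C-frame on its -y side reaches over it and carries a vertical clamp screw. Origin: on the bench under the screw's axis; x from the bed's front edge to the back, y left, z up. Bed: x -145 to 70, y -110 to 75 mm. Frame: arm x -17 to 17, y -100 to 0, z 66 to 92 mm, boss of radius 19 mm about the screw to z 97.
- end_stop (a point): Middle of the face of the end stop, a steel block screwed to the bed, 50 mm wide, 14 mm high; the face looks to the fixture's -x and lies 30 mm beyond the screw's axis. Axes as the fixture's.
- side_stop (a point): Middle of the face of the side stop, a steel bar 85 mm long screwed to the bed, 14 mm high; the face looks to the fixture's +y and lies 30 mm to the -y side of the screw's axis. Axes as the fixture's.
- bracket: Loose aluminium L-bracket, 0.23 kg: foot 120 (x) x 60 (y) x 8 mm and an upright flange across its -x end. Origin: centre of the foot's underside; x along the foot away from the flange, z up. Starts flat on the bed, 20 to 35 mm short of the end stop, 10 to 25 mm off the side stop, up to 0.12 rad out of square. Home: far end and -y edge on the stops, origin at x -30, y 0, z 16 mm of the fixture.
- flange (a point): Middle of the bracket's upright flange (8 mm thick along x, 60 mm wide along y, its top edge 18 mm above this point), 42 mm above the foot's underside, 56 mm to -x of the bracket's centre: the place to grip or push it; free all round, foot 34 mm below. Axes as the bracket's. Home: x -86, y 0, z 58 mm of the fixture. Sliding the bracket takes 1 to 3 N.
- clamp_foot: Round brass foot, 24 mm in diameter, at the lower end of the clamp screw, just above the bracket's foot when that is home. Origin: centre of its lower face. The gap to the bracket is 0.8 to 3.2 mm at the start, not the same each time. It goes down 3.2 mm for each radian that the screw turns.
- head (a point): Centre of the torque wrench's head (36 mm in diameter) on the axis of the clamp screw, 137 mm above the bench. It turns with the screw; x along the wrench when not clicked. The head sits on the screw's hex in another position each time, so the angle at which the wrench will click is not known beforehand: 0.2 to 1.0 rad of free running, then about 0.3 rad under rising load.
- wrench_grip (a point): Middle of the wrench's black grip, a level bar 24 mm thick, 74 mm long, free all round, 130 mm from the screw's axis, 137 mm above the bench; x outwards along the wrench. It starts pointing to the fixture's +y side, up to 0.75 rad either way. Clockwise from above tightens. Pull here, square to the wrench: about 9 N (1.15 N m) running free, rising to 11.5 N (1.5 N m), where it clicks.
- wrench_pin (a point): Pin by the head, 22 mm from the screw's axis, on which the wrench's tube breaks over when it clicks: the tube gives 0.12 rad (13 mm at the grip), the pull falls by half, to about 5 N, and the head stands still; then a dead stop pulls the screw on again and overtightens: 0.1 rad more is too much. Let go, the tube springs back straight and the screw stays tight. x along the tube.
- marker: Marker pen lying beside the fixture, 130 mm long. Leave alone.
- spanner: Open-ended spanner lying beside the fixture, 170 mm long. Leave alone.
- square: Engineer's square lying on the bench. Leave alone.
- offcut: Short offcut of slotted angle, 90 mm long, 45 mm high. Leave alone.
- tape_measure: Grey tape measure, 68 mm long, 62 mm high. Leave alone.
- spray_can: Spray can, 66 mm in diameter, 190 mm high. Leave alone.
Not all that is in view belongs to the job. What is shaped like the bracket but pink is not meant.

How it is judged:
By the outcome, as a careful person would: the job done as asked, in the order asked, and still so for the second after the job is handed in, with the robot touching nothing.
It also fails if it takes over 72 s, if anything falls off the work surface, if the arm or the gripper's body presses on something with over 40 N, if the wrist force passes 120 N, or if a joint passes its speed limit or range.

## Robot

A 6-joint arm with a two-finger parallel gripper is mounted at the origin on the work surface. World frame = base frame: x ahead of the robot, y to its left, z up, the work surface at z = 0. Lengths are in m, angles in rad, forces in N, time in s.
With the tool pointing down it reaches from about 0.375 to 0.9 m from the base axis. Payload 3.1 kg.
Tool frame: the origin (TCP) lies midway between the tips of the shut fingers; the grasp point (between the pads) lies 19 mm behind it; z points along the fingers, y is the line along which they close (so a half turn about z gives the same grasp; the last joint's range is limited). The gripper opens to 85 mm and grips with 20 to 120 N. Pads are 22 mm wide; open, the fingers measure 114 mm over their backs; the gripper's body (76 mm by 85 mm) begins 54 mm behind the grasp point. The pads swing forward as they close: fully open they stand 13 mm farther back than shut.
Start: joints at [-1.321, 0.527, 1.433, -0, 1.181, -0.178], TCP at [0.26, -0.568, 0.231] pointing down, gripper open.
Joint ranges: [-3.08, 3.08], [-0.75, 2.2], [0.22, 2.44], [-1.43, 4.57], [0, 2.65], [-2.85, 2.85]. Speed limits (rad/s): [2.79, 2.79, 3.14, 3.14, 3.14, 3.14].

## Interface

Orientations are given as a unit quaternion [x, y, z, w].
In Python, from station import manip gives the robot as it stands. The module is installed in compiled form; this text tells all that it offers.
- The arm moves only by the tool apply_moves, never from a script. Its arguments are lists of equal length, an entry for each row: "claw": the gripper's target within -1 to 1 (fully open at 1, half-way at 0, shut at -1); "travel": the shift along the tool's x, y, z scaled (see below), a list of three; "turn": the turn, a rotation vector about the tool's x, y, z scaled (see below), a list of three. In form: {"claw": [claw, ...], "travel": [[dx, dy, dz], ...], "turn": [[rx, ry, rz], ...]}. A call has 1 to 5 rows; each row is the pose to reach, as a shift and turn from the pose commanded when the call began, along the tool's axes at that moment, turning the shorter way round; what a row does not reach only later rows make up. The controller multiplies each number of a shift by 800 mm and each number of a turn by 180 degrees. A row lasts 1/12 s, in which the tool goes at most 41.7 mm and 7.16 degrees, less where a joint would pass 70% of its speed; a pose out of reach is approached as far as the arm can. A call with a number of a shift or a turn outside -1 to 1 is refused whole. A call with a gripper value outside its range is refused whole. The fingers move at their own pace and stop on an object; "newtons" is the grip in N (left out, the last holds). Time passes only in rows, so rows that repeat a pose let the fingers close. It gives the time, the measured TCP pose, the force, the opening and the grip force at its end, in the units of the state.
- manip.sense(): the state, without advancing time (a new reading comes with each control period).
- manip.snapshot(name): name is "scene" or "side" or "wrist"; returns a dict with "pixels" (420x560x3 uint8, red, green, blue), "depth" (420x560 float32, m along the optical axis (not along the pixel's ray), 0 where there is no reading), "intrinsics" (3x3 intrinsics, pixels), "R" (3x3) and "t" (3): a world point X has camera coordinates R X + t. Camera axes: x right, y down, z forward; pixel columns grow to the right and rows downward; lengths in m; the calibration is good to about 2 mm. A picture is of the moment at which its call begins.
- manip.sign_off(): hands the job in; it is judged then, once.
The state is a dict: "t": time; "q": joint angles; "qd": joint speeds; "tau": joint torques, N m; "tcp_pos": TCP position; "tool_rot": TCP orientation; "force": force on the tool from outside, world axes, zero at the start; "ft_torque": the same for the moment, N m; "finger_gap": opening from 0.0 (shut) to 1.0 (fully open); "gripper_force": force on a finger pad.
Only numpy, scipy, OpenCV 4.12 (cv2) and the standard library are available. Lean on these libraries where they do the work, as an engineer would, in place of code of your own. Each camera call takes 0.05 s, during which the arm holds its last target. There are 200 camera calls.

## Working session

There is one attempt and no reset: what is moved stays moved. The work goes in short steps, Python scripts to look and compute and a tool call to move; the robot and the scene stay as the last step left them, time stands still between calls to the robot, and variables do not carry over. Pictures are saved under pics/ and viewed, at most 10 in all, crops included, and the job is handed in when it is done.

Besides the shell and the picture viewer there is one more tool, called after "Emit:" in YAML: its name, and indented under it one key for each argument. apply_moves: Moves the arm, as the interface text tells. Shifts and turns lie within -1 to 1; 1 stands for 800 mm of shift or 180 degrees of turn. Its arguments: {"type":"object","properties":{"claw":{"type":"array","items":{"type":"number"}},"travel":{"type":"array","items":{"type":"array","items":{"type":"number"}}},"turn":{"type":"array","items":{"type":"array","items":{"type":"number"}}},"newtons":{"type":"number"}},"required":["claw","travel","turn"]}

```bash
mkdir -p pics; python3 - <<'E'
from station import manip
import cv2,numpy as np
s=manip.sense();print(s)
ims=[]
for n in ("scene","side"):
    d=manip.snapshot(n);np.savez("snap_"+n+".npz",**d)
    cv2.imwrite(f"pics/{n}0.png",cv2.resize(d["pixels"][:,:,::-1],(784,588),interpolation=cv2.INTER_CUBIC))
    print(n,d["intrinsics"],d["R"],d["t"])
E
```

```text
{'t': 0.0, 'q': array([-1.32053143e+00,  5.28432002e-01,  1.43389971e+00,  2.47657473e-06,
        1.18138318e+00, -1.78500308e-01]), 'qd': array([-1.47945003e-03, -3.30894168e-05,  8.60584794e-04,  5.45399381e-04,
       -6.16002101e-04, -1.66311022e-04]), 'tau': array([-1.52652323e-03, -4.42351234e+01, -1.78027689e+01, -1.90808678e-04,
        8.63697322e-03,  6.51300411e-06]), 'tcp_pos': array([ 0.25969157, -0.56771514,  0.23035542]), 'tool_rot': array([ 9.77107479e-01,  2.12743624e-01, -3.69228114e-05, -1.06047538e-03]), 'force': array([ 1.12129332, -0.29229028,  0.23184901]), 'ft_torque': array([-0.04408775,  0.01497032,  0.01833019]), 'gripper_force': 0.0, 'finger_gap': 1.0016442139325765}
scene [[412.41945387   0.         278.00136757]
 [  0.         412.41945387 202.60068411]
 [  0.           0.           1.        ]] [[-0.46064678  0.88747375  0.01396043]
 [ 0.45891515  0.25160587 -0.85210995]
 [-0.75973774 -0.38611505 -0.52317658]] [ 0.28336821 -0.15989453  1.64229479]
side [[432.09251028   0.         279.17793305]
 [  0.         432.09251028 208.04479421]
 [  0.           0.           1.        ]] [[-0.99938679 -0.03128856 -0.01571878]
 [-0.01197342  0.72722448 -0.68629527]
 [ 0.03290427 -0.68568621 -0.72715317]] [0.57787469 0.09418567 1.07487307]
```

View pics/scene0.png

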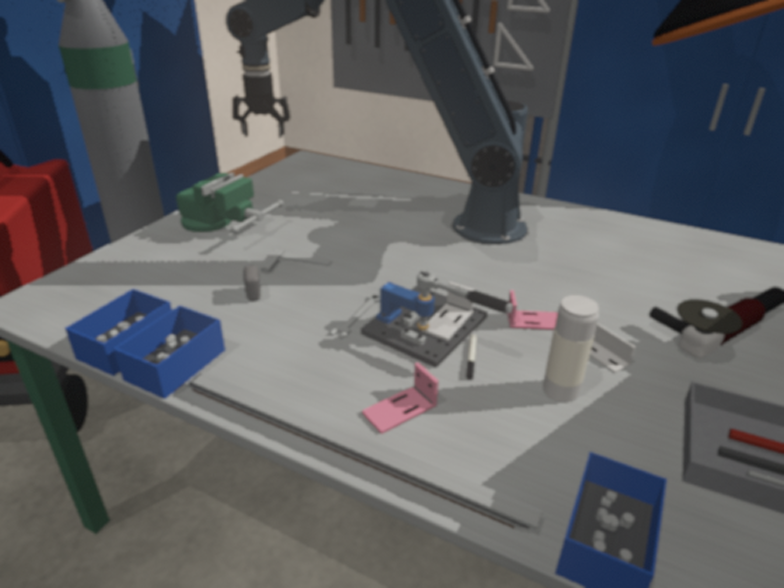

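View pics/side0.png

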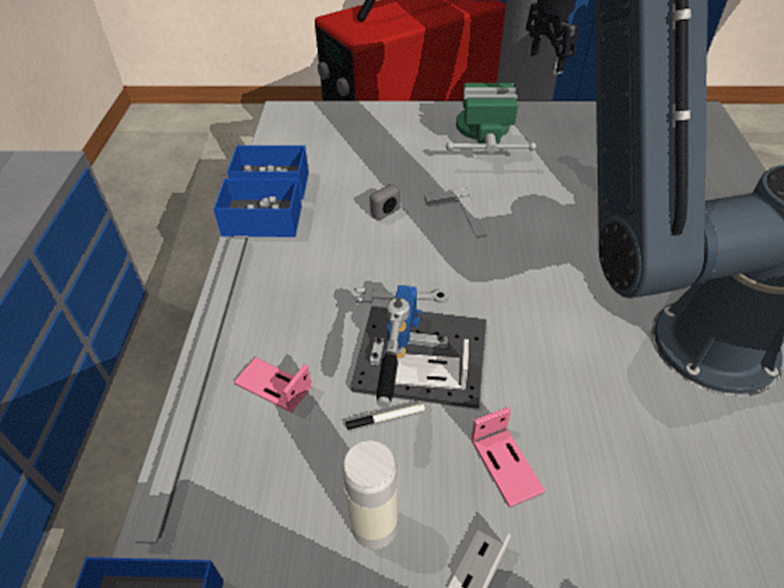

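The side view shows the fixture bed at about (425,355). The silver bracket lies on it with its flange at (466,362), and the wrench's black grip is at (387,378). The two L-shapes at (275,383) and (508,455) are pink, so they are decoys. The piece at (480,550) is the offcut. The silver L on the bed is the one meant, and I'll confirm it in a crop.

```bash
cat > h.py <<'E'
import numpy as np,cv2
from station import manip
def cloud(d):
    K,R,t=d["intrinsics"],d["R"],d["t"];z=d["depth"]
    v,u=np.mgrid[:z.shape[0],:z.shape[1]]
    c=np.stack([(u-K[0,2])/K[0,0]*z,(v-K[1,2])/K[1,1]*z,z],-1)
    P=(c-t)@R; P[z==0]=np.nan
    return P
def ray(d,u,v,h):
    K,R,t=d["intrinsics"],d["R"],d["t"]
    r=R.T@np.array([(u-K[0,2])/K[0,0],(v-K[1,2])/K[1,1],1]);o=-R.T@t
    return o+r*(h-o[2])/r[2]
def proj(d,X):
    c=np.asarray(X)@d["R"].T+d["t"];p=c@d["intrinsics"].T
    return p[...,:2]/p[...,2:]
E
python3 - <<'E'
from h import *
d=dict(np.load("snap_side.npz"));P=cloud(d);s=dict(np.load("snap_scene.npz"));Q=cloud(s)
cv2.imwrite("pics/crop1.png",cv2.resize(d["pixels"][195:295,240:360,::-1],None,fx=6,fy=6,interpolation=cv2.INTER_CUBIC))
cv2.imwrite("pics/crop2.png",cv2.resize(s["pixels"][185:265,250:370,::-1],None,fx=6,fy=6,interpolation=cv2.INTER_CUBIC))
for n,d,P in(("side",d,P),("scene",s,Q)):
    hsv=cv2.cvtColor(d["pixels"],cv2.COLOR_RGB2HSV)
    reg=(P[...,0]>.3)&(P[...,0]<.75)&(P[...,1]>-.25)&(P[...,1]<.25)
    bed=reg&(abs(P[...,2]-.016)<.006)&(hsv[...,2]<100)
    m=cv2.morphologyEx(bed.astype(np.uint8),cv2.MORPH_OPEN,np.ones((2,2)))
    nn,l,st,_=cv2.connectedComponentsWithStats(m)
    k=1+st[1:,4].argmax();pts=P[cv2.dilate((l==k).astype(np.uint8),np.ones((5,5))).astype(bool)&bed][:,:2].astype(np.float32)
    print(n,"bed",cv2.minAreaRect(pts*1000), cv2.boxPoints(cv2.minAreaRect(pts*1000)).round(1).tolist())
    w=reg&(P[...,2]>.122)&(P[...,2]<.158)
    q=P[w];print("wrench",len(q),q.min(0),q.max(0)); 
    if len(q)>10:
        l=cv2.fitLine(q[:,:2].astype(np.float32),cv2.DIST_HUBER,0,.01,.01).ravel();print(l)
        t=(q[:,:2]-l[2:])@l[:2];print("ends",l[2:]+t.min()*l[:2],l[2:]+t.max()*l[:2])
    f=reg&(P[...,2]>.045)&(P[...,2]<.08)&(hsv[...,1]<60)
    q=P[f];print("mid",len(q),np.c_[q].round(3)[::max(1,len(q)//25)].tolist())
E
```

```text
side bed ((488.27423095703125, 42.841217041015625), (187.20706176757812, 140.59127807617188), 82.35287475585938) [[406.1000061035156, -40.599998474121094], [545.5, -59.29999923706055], [570.4000244140625, 126.30000305175781], [431.1000061035156, 145.0]]
wrench 829 [0.54597472 0.03441125 0.1267595 ] [0.58967434 0.22626801 0.15481465]
[0.09563692 0.9954163  0.57079244 0.1372609 ]
ends [0.5609603  0.03492517] [0.57931286 0.22594389]
mid 141 [[0.534, -0.033, 0.079], [0.534, -0.035, 0.058], [0.546, 0.06, 0.078], [0.449, 0.059, 0.075], [0.449, 0.061, 0.074], [0.456, 0.067, 0.073], [0.454, 0.071, 0.076], [0.456, 0.073, 0.074], [0.562, 0.058, 0.048], [0.457, 0.077, 0.072], [0.455, 0.082, 0.075], [0.455, 0.086, 0.075], [0.45, 0.087, 0.074], [0.451, 0.09, 0.074], [0.451, 0.092, 0.073], [0.451, 0.096, 0.074], [0.451, 0.1, 0.076], [0.451, 0.101, 0.073], [0.451, 0.105, 0.075], [0.451, 0.107, 0.073], [0.452, 0.111, 0.075], [0.709, 0.105, 0.053], [0.459, 0.108, 0.06], [0.458, 0.114, 0.065], [0.455, 0.114, 0.062], [0.453, 0.115, 0.059], [0.459, 0.115, 0.05], [0.457, 0.116, 0.048], [0.39, 0.182, 0.04
[... 324 characters left out ...]
0.08803599 0.9961173  0.57632214 0.13332844]
ends [0.56740079 0.03238433] [0.5845932  0.22691462]
mid 156 [[0.446, 0.057, 0.075], [0.448, 0.071, 0.077], [0.452, 0.079, 0.078], [0.452, 0.085, 0.076], [0.452, 0.098, 0.077], [0.457, 0.112, 0.08], [0.391, 0.185, 0.058], [0.406, 0.189, 0.064], [0.456, 0.072, 0.053], [0.455, 0.066, 0.047], [0.395, 0.178, 0.048], [0.455, 0.088, 0.05], [0.456, 0.083, 0.046], [0.416, 0.196, 0.058], [0.459, 0.103, 0.047], [0.458, 0.112, 0.045], [0.441, 0.206, 0.062], [0.442, 0.204, 0.055], [0.577, 0.039, 0.071], [0.58, 0.05, 0.067], [0.562, 0.057, 0.054], [0.566, 0.047, 0.046], [0.568, 0.054, 0.046], [0.721, 0.129, 0.059], [0.732, 0.147, 0.061], [0.739, 0.158, 0.056]]
```

View pics/crop1.png

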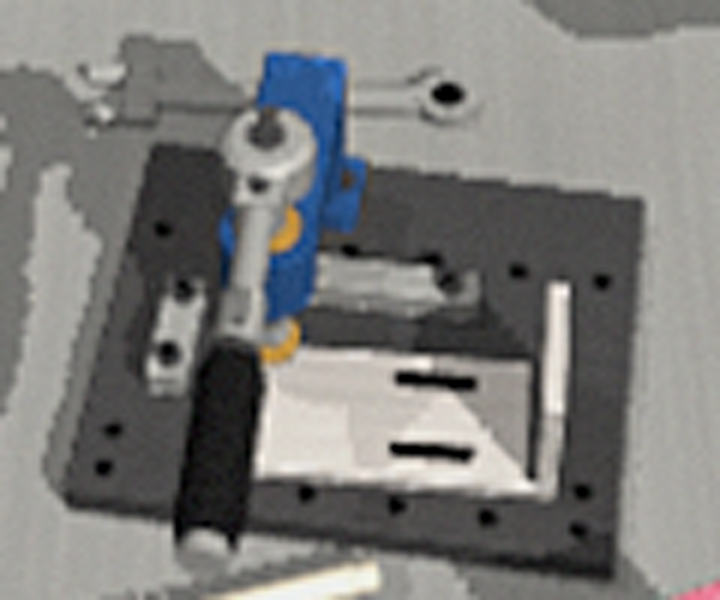

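View pics/crop2.png

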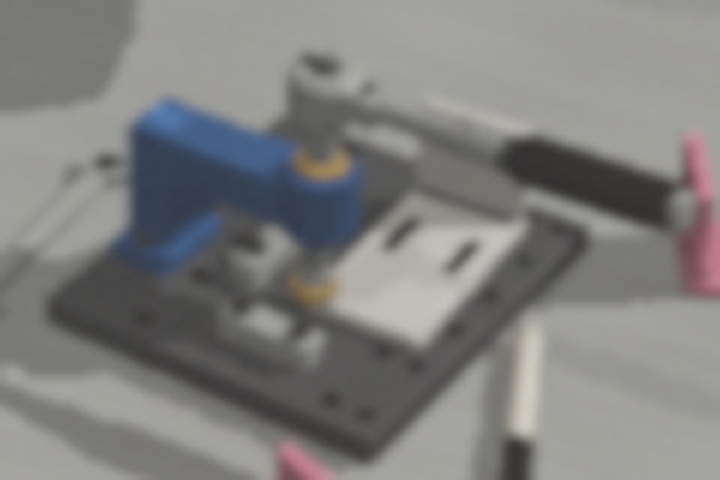

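The crops confirm the silver L-bracket: flange at crop1 (557,390), foot at (410,420), with the stops at (175,335) and (400,285). It is not pink and it lies inside the fixture. I'll do one more measurement and then move.

```bash
cat >> h.py <<'E'
from scipy.optimize import least_squares
def fit(model,meas):
    model,meas=np.array(model,float),np.array(meas,float)
    f=lambda p:(np.c_[np.cos(p[2])*model[:,0]-np.sin(p[2])*model[:,1]+p[0],np.sin(p[2])*model[:,0]+np.cos(p[2])*model[:,1]+p[1]]-meas).ravel()
    r=least_squares(f,[.5,0,-.1]);return r.x,r.fun.reshape(-1,2)*1000
E
python3 - <<'E'
from h import *
d=dict(np.load("snap_side.npz"));s=dict(np.load("snap_scene.npz"))
A=lambda u,v,h:ray(d,240+(u+.5)/6-.5,195+(v+.5)/6-.5,h)[:2]
B=lambda u,v,h:ray(s,250+(u+.5)/6-.5,185+(v+.5)/6-.5,h)[:2]
np.set_printoptions(precision=4,suppress=True)
m=[(-.145,-.11),(.07,-.11),(.07,.075),(-.145,.075)]
c1=[A(643,200,.016),A(152,146,.016),A(68,495,.016),A(612,568,.016)]
print(*fit(m,c1))
c2=[B(372,448,.016),B(587,232,.016)]
print("scene",*fit([m[2],m[3]],c2))
p,_=fit(m+[m[2],m[3]],c1+c2);print("all",p)
print("end stop front top",A(205,285,.03),A(190,390,.03)); print("side stop edge",A(475,308,.03),A(320,300,.03))
print("foot corners",A(530,360,.024),A(540,490,.024),A(262,472,.024),A(290,347,.024))
print("flange top",A(547,283,.076),A(570,283,.076),A(542,412,.076))
for n,x in(("side",d),("scene",s)):
    P=cloud(x);q=P[(abs(P[...,2]-.076)<.003)&(P[...,0]>.43)&(P[...,0]<.475)&(P[...,1]>.04)&(P[...,1]<.13)]
    print(n,"flangetop",len(q),np.median(q,0),cv2.minAreaRect(q[:,:2].astype(np.float32)*1000))
    hs=cv2.cvtColor(x["pixels"],cv2.COLOR_RGB2HSV)
    q=P[(abs(P[...,2]-.145)<.008)&(hs[...,2]<70)&(P[...,0]>.5)&(P[...,0]<.65)&(P[...,1]>.08)&(P[...,1]<.3)]
    print("grip",len(q),q.mean(0),cv2.minAreaRect(q[:,:2].astype(np.float32)*1000))
    q=P[(P[...,2]>.16)&(P[...,2]<.21)&(P[...,0]>.4)&(P[...,0]<.8)&(P[...,1]>.2)&(P[...,1]<.6)]
    print("can",len(q),q.min(0),q.max(0))
E
```

```text
[ 0.5635  0.0521 -0.1321] [[-1.3506  0.1865]
 [ 1.1185 -0.9015]
 [ 2.7191  0.5097]
 [-2.487   0.2053]]
scene [ 0.5672  0.0502 -0.1317] [[ 2.4405 -0.3232]
 [-2.4405  0.3232]]
all [ 0.5646  0.0513 -0.1362]
end stop front top [0.5903 0.023 ] [0.5941 0.076 ]
side stop edge [0.4808 0.0328] [0.5434 0.0299]
foot corners [0.4593 0.0541] [0.4583 0.1162] [0.565  0.1101] [0.5552 0.0494]
flange top [0.4563 0.0565] [0.4475 0.0564] [0.4612 0.1175]
side flangetop 71 [0.4539 0.0884 0.0749] ((453.91156005859375, 88.22987365722656), (58.87309646606445, 7.018117427825928), 86.76350402832031)
grip 347 [0.5758 0.1832 0.146 ] ((575.8873291015625, 178.0026397705078), (80.90748596191406, 23.707168579101562), 86.13126373291016)
can 1304 [0.5583 0.3107 0.16  ] [0.6227 0.3739 0.1928]
scene flangetop 26 [0.4523 0.0775 0.0766] ((452.0476379394531, 84.39646911621094), (55.269813537597656, 10.816685676574707), 88.46096801757812)
grip 166 [0.5831 0.1813 0.1446] ((582.322509765625, 179.6358642578125), (74.69930267333984, 13.150031089782715), 87.30754089355469)
can 631 [0.5586 0.3091 0.1601] [0.6249 0.375  0.1935]
```

```bash
cat > go.py <<'E'
import sys,numpy as np
from station import manip
from scipy.spatial.transform import Rotation as Ro
# usage: go.py x y z theta  (theta = world angle of tool x, tool down)
x,y,z,th=map(float,sys.argv[1:5]);s=manip.sense();R=Ro.from_quat(s["tool_rot"])
T=Ro.from_matrix(np.array([[np.cos(th),np.sin(th),0],[np.sin(th),-np.cos(th),0],[0,0,-1]]))
print("travel",(R.inv().apply(np.array([x,y,z])-s["tcp_pos"])/.8).round(4),"turn",((R.inv()*T).as_rotvec()/np.pi).round(4),"t",round(s["t"],2),"F",s["force"].round(1))
E
python3 go.py .454 .087 .2 1.511
```

```text
travel [ 0.5611 -0.6433  0.0395] turn [-0.0005 -0.0004 -0.3445] t 0.1 F [-0.1  0.7  0.2]
```

Emit:
apply_moves:
  claw: [1,1,1,1,1]
  travel:
    - [0.56,-0.643,0]
    - [0.56,-0.643,0]
    - [0.56,-0.643,0]
    - [0.56,-0.643,0]
    - [0.56,-0.643,0]
  turn:
    - [0,0,0]
    - [0,0,0]
    - [0,0,0]
    - [0,0,0]
    - [0,0,0]

```text
t: 0.52
tcp_pos: [0.3189, -0.3664, 0.2309]
tool_rot: [0.977, 0.212, -0.0, -0.001]
force: [0.9, 0.2, -0.1]
finger_gap: 1.0
gripper_force: 0.0
```

Emit:
apply_moves:
  claw: [1,1,1,1,1]
  travel:
    - [0.389,-0.447,0]
    - [0.389,-0.447,0]
    - [0.389,-0.447,0]
    - [0.389,-0.447,0]
    - [0.389,-0.447,0]
  turn:
    - [0,0,-0.34]
    - [0,0,-0.34]
    - [0,0,-0.34]
    - [0,0,-0.34]
    - [0,0,-0.34]

```text
t: 0.93
tcp_pos: [0.3779, -0.1668, 0.2312]
tool_rot: [0.863, 0.505, -0.0, -0.0]
force: [0.5, 1.0, -0.5]
finger_gap: 0.998
gripper_force: 0.0
```

```bash
python3 go.py .454 .087 .2 1.511
```

```text
travel [ 0.3232 -0.0724  0.0391] turn [-1.000e-04 -1.000e-04 -1.438e-01] t 0.93 F [ 0.5  1.  -0.5]
```

Emit:
apply_moves:
  claw: [1,1,1,1,1]
  travel:
    - [0.323,-0.072,0.0]
    - [0.323,-0.072,0.0]
    - [0.323,-0.072,0.0]
    - [0.323,-0.072,0.0]
    - [0.323,-0.072,0.0]
  turn:
    - [0,0,-0.144]
    - [0,0,-0.144]
    - [0,0,-0.144]
    - [0,0,-0.144]
    - [0,0,-0.144]

```text
t: 1.35
tcp_pos: [0.439, 0.0325, 0.2313]
tool_rot: [0.729, 0.685, -0.0, -0.0]
force: [1.5, -0.7, 0.6]
finger_gap: 1.001
gripper_force: 0.0
```

```bash
python3 go.py .454 .087 .12 1.511
```

```text
travel [0.0692 0.0145 0.1391] turn [-0.0001  0.     -0.0007] t 1.35 F [ 1.5 -0.7  0.6]
```

Emit:
apply_moves:
  claw: [1,1,1,1,1]
  travel:
    - [0.069,0.0145,0.0]
    - [0.069,0.0145,0.07]
    - [0.069,0.0145,0.139]
    - [0.069,0.0145,0.139]
    - [0.069,0.0145,0.139]
  turn:
    - [0,0,0]
    - [0,0,0]
    - [0,0,0]
    - [0,0,0]
    - [0,0,0]

```text
t: 1.77
tcp_pos: [0.4501, 0.0856, 0.1153]
tool_rot: [0.729, 0.684, -0.004, -0.004]
force: [-0.7, -0.8, 0.6]
finger_gap: 0.996
gripper_force: 0.0
```

```bash
python3 - <<'E'
from h import *
d=manip.snapshot("wrist");np.savez("snap_w.npz",**d)
P=cloud(d);q=P[(abs(P[...,2]-.076)<.006)&(abs(P[...,0]-.454)<.03)&(abs(P[...,1]-.087)<.05)]
print(len(q),manip.sense()["tcp_pos"])
if len(q): print(np.median(q,0),cv2.minAreaRect(q[:,:2].astype(np.float32)*1000))
cv2.imwrite("pics/w1.png",d["pixels"][:,:,::-1])
E
python3 go.py .454 .087 .041 1.511
```

```text
1441 [0.45177584 0.08514722 0.11774683]
[0.45352346 0.0890153  0.07681762] ((453.39923095703125, 85.95319366455078), (60.07866668701172, 8.037604331970215), 85.7096939086914)
travel [0.0025 0.0034 0.0959] turn [-0.0026  0.     -0.0013] t 1.82 F [ 0.5 -0.4  1.1]
```

View pics/w1.png

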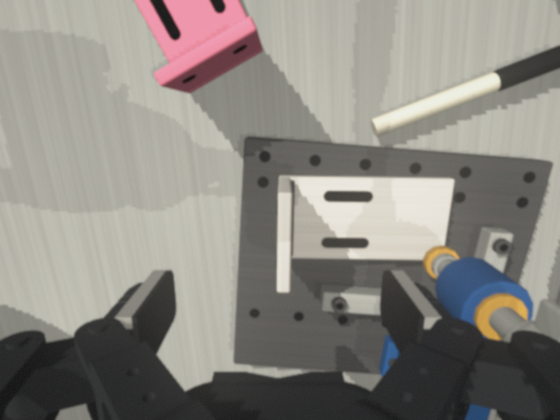

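The wrist view shows the silver bracket (flange at (284,235)) between the finger lines, the side stop at (350,300) and the end stop at (492,245). The measured flange is at (453.4, 86.0) mm, yaw -0.075. Descending now.

```bash
python3 - <<'E'
from h import *
d=dict(np.load("snap_w.npz"))
A=lambda u,v,h:ray(d,u,v,h)[:2]
m=[(.07,.075),(-.145,.075),(-.145,-.11)]
print(*fit(m,[A(551,161,.016),A(246,137,.016),A(234,364,.016)]))
print("end face",A(484,228,.03),A(474,262,.03),"side face",A(325,289,.03),A(380,291,.03))
print("foot far corners",A(454,179,.024),A(447,260,.024),"near",A(294,177,.024),A(294,258,.024))
E
python3 go.py .4535 .086 .041 1.496
```

```text
[ 0.56327668  0.04854143 -0.13649844] [[ 1.61132068  0.02677017]
 [-1.34162432 -0.16234163]
 [-0.26969636  0.13557147]]
end face [0.59163508 0.07185944] [0.58706409 0.04668227] side face [0.48084788 0.03148084] [0.52092239 0.02756709]
foot far corners [0.57143784 0.10631729] [0.5708122  0.04659458] near [0.46251602 0.11437163] [0.45951301 0.0546701 ]
travel [0.0012 0.0029 0.0959] turn [-0.0026  0.      0.0035] t 1.82 F [ 0.5 -0.4  1.1]
```

Emit:
apply_moves:
  claw: [1,1,1,1,1]
  travel:
    - [0.001,0.002,0.04]
    - [0.001,0.002,0.07]
    - [0.001,0.002,0.096]
    - [0.001,0.002,0.096]
    - [0.001,0.002,0.096]
  turn:
    - [0,0,0.004]
    - [0,0,0.004]
    - [0,0,0.004]
    - [0,0,0.004]
    - [0,0,0.004]

```text
t: 2.23
tcp_pos: [0.4567, 0.085, 0.0443]
tool_rot: [0.734, 0.679, 0.0, 0.0]
force: [0.7, 0.1, 0.1]
finger_gap: 0.999
gripper_force: 0.0
```

Emit:
apply_moves:
  claw: [-1,-1,-1,-1,-1]
  travel:
    - [0,0,0]
    - [0,0,0]
    - [0,0,0]
    - [0,0,0]
    - [0,0,0]
  turn:
    - [0,0,0]
    - [0,0,0]
    - [0,0,0]
    - [0,0,0]
    - [0,0,0]
  newtons: 25

```text
t: 2.65
tcp_pos: [0.4564, 0.0854, 0.0441]
tool_rot: [0.734, 0.679, 0.001, 0.001]
force: [0.3, 0.6, -0.3]
finger_gap: 0.298
gripper_force: 0.0
```

Emit:
apply_moves:
  claw: [-1,-1,-1,-1]
  travel:
    - [0,0,0]
    - [0,0,0]
    - [0,0,0]
    - [0,0,0]
  turn:
    - [0,0,0]
    - [0,0,0]
    - [0,0,0]
    - [0,0,0]

```text
t: 2.98
tcp_pos: [0.4555, 0.0854, 0.0437]
tool_rot: [0.734, 0.679, -0.0, -0.0]
force: [-2.0, 0.1, 6.4]
finger_gap: 0.084
gripper_force: 27.0
```

```bash
python3 go.py .475 .064 .0441 1.4345;python3 -c "
from station import manip
s=manip.sense();print(s['tcp_pos'],s['finger_gap'],s['gripper_force'],s['force'],s['q'])"
```

```text
travel [-0.0248  0.0264 -0.0006] turn [-0.0002  0.      0.0189] t 2.98 F [-2.   0.1  6.4]
[0.45547973 0.08544445 0.04366735] 0.08432206145887944 26.95420414209366 [-2.00247254  0.08497859  6.40232833] [-5.64332164e-02  6.60717618e-01  1.97678089e+00 -7.15469114e-06
  5.04768451e-01  2.06397168e-02]
```

Emit:
apply_moves:
  claw: [-1,-1,-1,-1,-1]
  travel:
    - [-0.006,0.006,0]
    - [-0.012,0.012,0]
    - [-0.018,0.018,0]
    - [-0.024,0.024,0]
    - [-0.024,0.024,0]
  turn:
    - [0,0,0.005]
    - [0,0,0.01]
    - [0,0,0.015]
    - [0,0,0.019]
    - [0,0,0.019]

```text
t: 3.4
tcp_pos: [0.4739, 0.0644, 0.0437]
tool_rot: [0.754, 0.657, 0.0, 0.0]
force: [-0.9, -2.4, 4.7]
finger_gap: 0.093
gripper_force: 26.9
```

Emit:
apply_moves:
  claw: [-1,-1,-1]
  travel:
    - [0,0.002,0]
    - [0,0.0035,0]
    - [0,0.0035,0]
  turn:
    - [0,0,0]
    - [0,0,0]
    - [0,0,0]

```text
t: 3.65
tcp_pos: [0.4739, 0.0644, 0.0437]
tool_rot: [0.754, 0.657, -0.002, -0.002]
force: [-4.9, -1.8, 8.8]
finger_gap: 0.087
gripper_force: 27.3
```

```bash
python3 go.py .478 .06 .0441 1.4345
```

```text
travel [-0.0047  0.0059 -0.0005] turn [-0.0015  0.0002 -0.0001] t 3.65 F [-4.9 -1.8  8.8]
```

Emit:
apply_moves:
  claw: [-1,-1,-1]
  travel:
    - [0,0.0025,0]
    - [0,0.004,0]
    - [0,0.004,0]
  turn:
    - [0,0,0]
    - [0,0,0]
    - [0,0,0]

```text
t: 3.9
tcp_pos: [0.4769, 0.0643, 0.0437]
tool_rot: [0.754, 0.657, -0.002, -0.002]
force: [-5.9, -0.4, 8.6]
finger_gap: 0.085
gripper_force: 27.4
```

```bash
python3 go.py .478 .06 .0441 1.4345
python3 - <<'E'
from h import *
d=manip.snapshot("wrist");np.savez("snap_w2.npz",**d)
cv2.imwrite("pics/w2.png",cv2.resize(d["pixels"][120:380,220:560,::-1],None,fx=2.3,fy=2.3,interpolation=cv2.INTER_CUBIC))
E
```

```text
travel [-0.0051  0.0021 -0.0005] turn [-0.0016  0.0001 -0.0001] t 3.9 F [-5.9 -0.4  8.6]
```

View pics/w2.png

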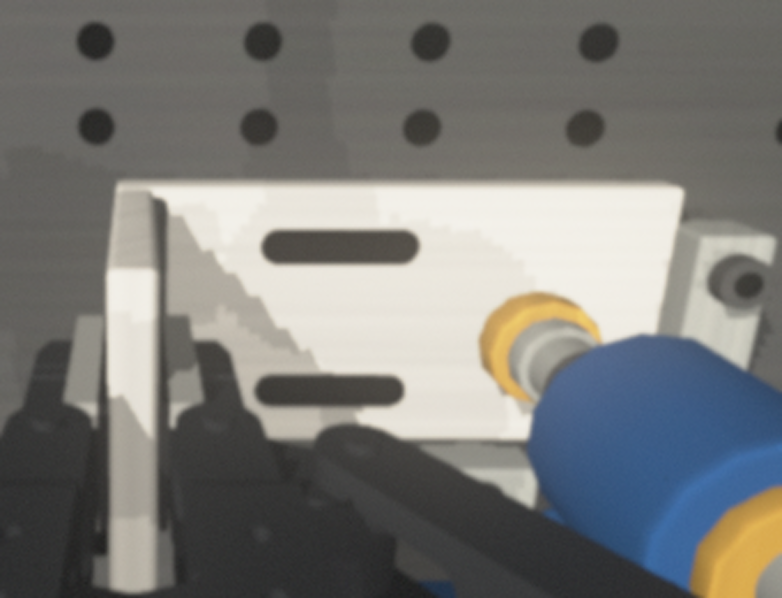

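Foot is square, its far end close to the end stop (680,260) and its -y edge near the side stop (490,460). Continuing with gentle pushes.

Emit:
apply_moves:
  claw: [-1,-1,-1]
  travel:
    - [0,0.002,0]
    - [0,0.003,0]
    - [0,0.003,0]
  turn:
    - [0,0,0]
    - [0,0,0]
    - [0,0,0]

```text
t: 4.2
tcp_pos: [0.4774, 0.0642, 0.0437]
tool_rot: [0.754, 0.657, -0.003, -0.003]
force: [-8.7, -0.2, 11.6]
finger_gap: 0.086
gripper_force: 28.6
```

Emit:
apply_moves:
  claw: [-1,-1,-1]
  travel:
    - [-0.002,0,0]
    - [-0.004,0,0]
    - [-0.004,0,0]
  turn:
    - [0,0,0]
    - [0,0,0]
    - [0,0,0]

```text
t: 4.45
tcp_pos: [0.4768, 0.0623, 0.0437]
tool_rot: [0.753, 0.658, -0.002, -0.004]
force: [-7.0, 7.3, 11.5]
finger_gap: 0.089
gripper_force: 32.8
```

Emit:
apply_moves:
  claw: [-1,-1,-1]
  travel:
    - [-0.003,0.001,0]
    - [-0.004,0.0015,0]
    - [-0.004,0.0015,0]
  turn:
    - [0,0,0]
    - [0,0,0]
    - [0,0,0]

```text
t: 4.7
tcp_pos: [0.4762, 0.0602, 0.0438]
tool_rot: [0.753, 0.658, -0.003, -0.005]
force: [-8.4, 12.0, 14.4]
finger_gap: 0.087
gripper_force: 40.9
```

```bash
python3 go.py .478 .06 .0441 1.4345
python3 - <<'E'
from h import *
d=manip.snapshot("wrist");np.savez("snap_w2.npz",**d)
cv2.imwrite("pics/w3.png",cv2.resize(d["pixels"][120:380,220:560,::-1],None,fx=2.3,fy=2.3,interpolation=cv2.INTER_CUBIC))
E
```

```text
travel [ 0.0001  0.0023 -0.0004] turn [-0.0036 -0.0006  0.0004] t 4.7 F [-8.4 12.  14.4]
```

View pics/w3.png

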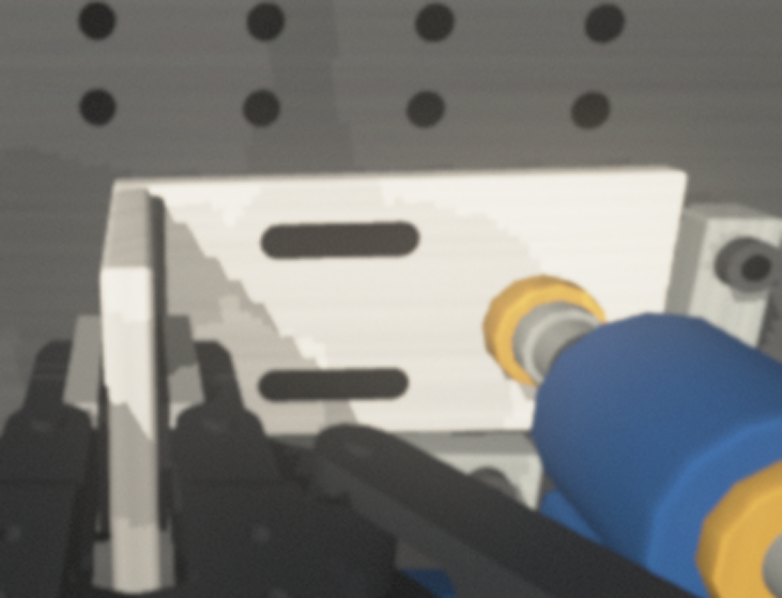

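Both stops are being reached, but the foot's edge (120,182)-(680,170) is tilted about 0.02 rad counter-clockwise relative to the hole row (97,20)-(605,22). I'll back off slightly, turn it square with a firmer grip, and press again.

Emit:
apply_moves:
  claw: [-1,-1,-1,-1,-1]
  travel:
    - [0.001,-0.003,0]
    - [0.002,-0.004,0]
    - [0.002,-0.004,0]
    - [0.002,-0.004,0]
    - [0.002,-0.004,0]
  turn:
    - [0,0,0]
    - [0,0,0]
    - [0,0,0.004]
    - [0,0,0.008]
    - [0,0,0.008]
  newtons: 60

```text
t: 5.17
tcp_pos: [0.477, 0.0606, 0.0438]
tool_rot: [0.761, 0.649, -0.001, -0.002]
force: [-3.2, 7.7, 9.1]
finger_gap: 0.087
gripper_force: 62.0
```

```bash
python3 go.py .478 .06 .0441 1.4345
cat > yaw.py <<'E'
from h import *
# foot +y edge and -y hole rows: yaw difference (image at bed/foot planes), wrist view
d=manip.snapshot("wrist");P=cloud(d);g=cv2.cvtColor(d["pixels"],cv2.COLOR_RGB2GRAY)
c,s=np.cos(-.136),np.sin(-.136);o=np.array([.5633,.0485])
us=np.arange(280,511,5);e=[]
for u in us:
    col=g[120:260,u].astype(float);k=np.diff(col)[:110].argmax()
    D=np.diff(col);a,b,cc=D[k-1],D[k],D[k+1];k=k+.5*(a-cc)/(a-2*b+cc+1e-9)
    e.append(ray(d,u,120+k+.5,.024)[:2]-o)
e=np.array(e);f=np.c_[c*e[:,0]+s*e[:,1],-s*e[:,0]+c*e[:,1]]*1000
l=cv2.fitLine(f.astype(np.float32),cv2.DIST_HUBER,0,.01,.01).ravel()
print("edge +y: slope",l[1]/l[0],"mid y",l[3]-l[1]/l[0]*(l[2]+30),"resid",np.abs((f-l[2:])@[-l[1],l[0]]).max())
# hole rows
m=(g<40).astype(np.uint8);m[:60]=0;m[:, :225]=0;m[200:]=0
n,lab,st,ct=cv2.connectedComponentsWithStats(m)
h=[(ray(d,*ct[i],.016)[:2]-o) for i in range(1,n) if 60<st[i,4]<400 and .7<st[i,2]/st[i,3]<1.4]
h=np.array(h);print("holes",len(h));print((np.c_[c*h[:,0]+s*h[:,1],-s*h[:,0]+c*h[:,1]]*1000).round(1))
E
python3 yaw.py
```

```text
travel [-0.0005  0.0014 -0.0004] turn [-0.0013 -0.0001 -0.0072] t 5.17 F [-3.2  7.7  9.1]
edge +y: slope -0.0068641794 mid y 30.980152 resid 18.260769139744678
holes 0Traceback (most recent call last):
  File "yaw.py", line 17, in <module>
    h=np.array(h);print("holes",len(h));print((np.c_[c*h[:,0]+s*h[:,1],-s*h[:,0]+c*h[:,1]]*1000).round(1))
                                                       ~^^^^^
IndexError: too many indices for array: array is 1-dimensional, but 2 were indexed
```

Emit:
apply_moves:
  claw: [-1,-1,-1,-1]
  travel:
    - [-0.001,0.003,0]
    - [-0.001,0.005,0]
    - [-0.001,0.005,0]
    - [-0.001,0.005,0]
  turn:
    - [0,0,0]
    - [0,0,0]
    - [0,0,0]
    - [0,0,0]

```text
t: 5.55
tcp_pos: [0.4768, 0.0605, 0.0438]
tool_rot: [0.761, 0.649, -0.003, -0.005]
force: [-9.7, 11.0, 14.5]
finger_gap: 0.087
gripper_force: 64.0
```

```bash
sed -i 's/g<40/g<75/; s/60<st/40<st/' yaw.py; python3 yaw.py; python3 - <<'E'
from h import *
d=manip.snapshot("wrist")
cv2.imwrite("pics/w4.png",cv2.resize(d["pixels"][120:380,220:560,::-1],None,fx=2.3,fy=2.3,interpolation=cv2.INTER_CUBIC))
E
```

```text
edge +y: slope -0.0075387396 mid y 31.04733 resid 16.79282598468211
holes 8
[[-24.9  63.1]
 [ 10.4  63. ]
 [-60.1  63.3]
 [-95.5  63.4]
 [ 10.4  45. ]
 [-60.2  45.1]
 [-25.   45. ]
 [-95.6  45.3]]
```

View pics/w4.png

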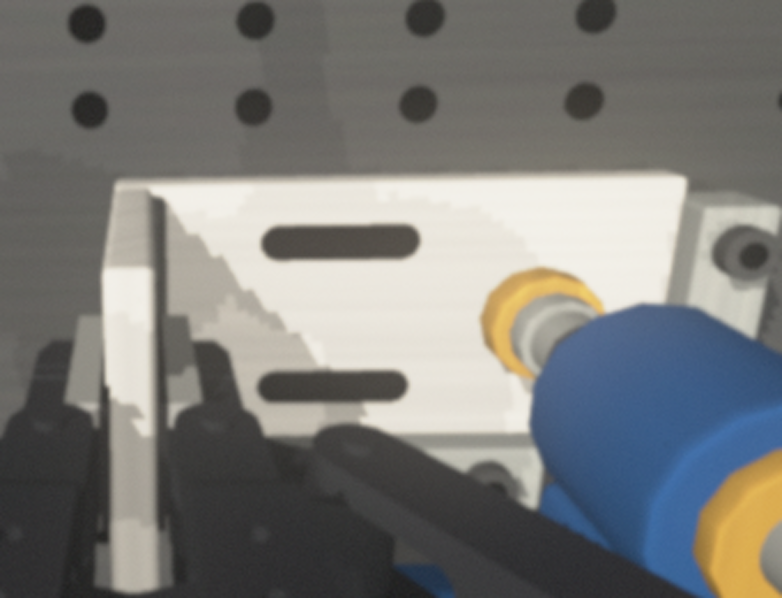

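Now square: the edge slope matches the hole-row slope within about 0.004, and it presses on both stops. Releasing.

Emit:
apply_moves:
  claw: [0,1,1,1,1]
  travel:
    - [0,0,0]
    - [0,0,0]
    - [0,0,0]
    - [0,0,0]
    - [0,0,0]
  turn:
    - [0,0,0]
    - [0,0,0]
    - [0,0,0]
    - [0,0,0]
    - [0,0,0]

```text
t: 6.07
tcp_pos: [0.4786, 0.0582, 0.0422]
tool_rot: [0.762, 0.648, -0.003, -0.004]
force: [-12.2, 1.6, -0.3]
finger_gap: 0.783
gripper_force: 0.8
```

Emit:
apply_moves:
  claw: [1,1,1,1,1]
  travel:
    - [0,0,-0.03]
    - [0,0,-0.08]
    - [0,0,-0.13]
    - [0,0,-0.15]
    - [0,0,-0.15]
  turn:
    - [0,0,0]
    - [0,0,0]
    - [0,0,0]
    - [0,0,0]
    - [0,0,0]

```text
t: 6.48
tcp_pos: [0.4874, 0.0569, 0.1674]
tool_rot: [0.762, 0.647, 0.004, 0.004]
force: [0.1, -0.8, -0.3]
finger_gap: 1.0
gripper_force: 0.0
```

```bash
python3 - <<'E'
from h import *
d=manip.snapshot("wrist");np.savez("snap_w5.npz",**d)
cv2.imwrite("pics/w5.png",cv2.resize(d["pixels"][110:350,200:540,::-1],None,fx=2.35,fy=2.35,interpolation=cv2.INTER_CUBIC))
s=manip.sense();print(s["tcp_pos"],s["force"])
E
```

```text
[0.48577014 0.05708196 0.16540181] [-0.13971662  0.17212539  0.10815069]
```

View pics/w5.png

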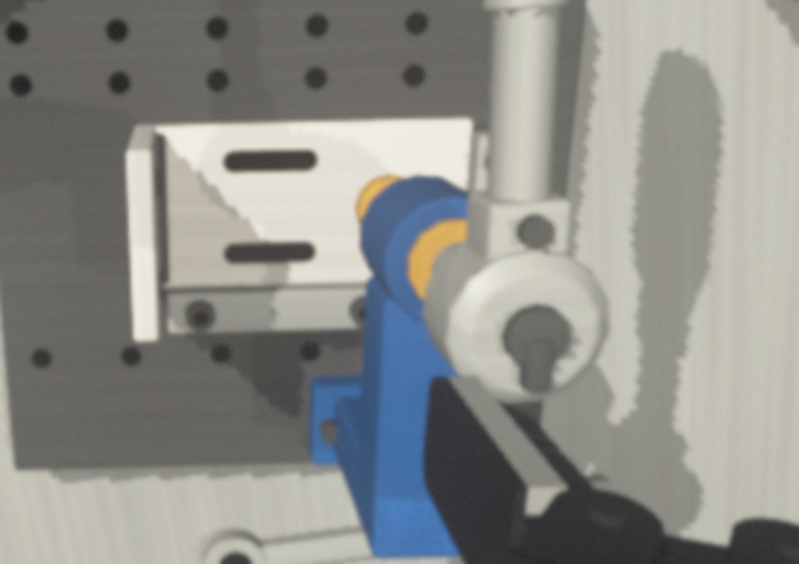

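The wrist view shows the bracket released. Its foot edge (160,128)-(470,119) is parallel to the hole rows, with the side stop line at y≈285 and the end stop at (478,150). I'll check the gaps numerically.

```bash
python3 - <<'E'
from h import *
d=dict(np.load("snap_w5.npz"));g=cv2.cvtColor(d["pixels"],cv2.COLOR_RGB2GRAY)
print("cam",-d["R"].T@d["t"])
for u in (280,300,320,340): print(u,g[222:258,u].tolist())
for v in (163,170,177): print("row",v,g[v,390:416].tolist())
def F(u,v,h,yaw=-.1395,o=np.array([.5633,.0485])):
    e=(ray(d,u,v,h)[:2]-o);c,s=np.cos(yaw),np.sin(yaw);return np.round(np.array([c*e[0]+s*e[1],-s*e[0]+c*e[1]])*1000,1)
C=lambda x,y:(200+(x+.5)/2.35-.5,110+(y+.5)/2.35-.5)
print("+y edge",F(*C(170,127),.024),F(*C(460,119.5),.024))
print("holes",F(*C(20,83),.016),F(*C(414,75),.016),F(*C(41,357),.016),F(*C(310,350),.016))
print("foot -y",F(*C(170,284),.024),F(*C(350,283),.024),"stop",F(*C(170,289),.03),F(*C(350,287),.03))
print("far end",F(*C(472,125),.024),F(*C(470,185),.024))
E
python3 go.py .454 .087 .12 1.511
```

```text
cam [0.49711751 0.12494316 0.31114241]
280 [181, 181, 183, 183, 185, 186, 185, 183, 178, 156, 126, 107, 115, 131, 141, 140, 131, 114, 98, 89, 88, 87, 87, 88, 91, 97, 109, 124, 131, 117, 99, 90, 92, 98, 101, 99]
300 [142, 173, 182, 185, 187, 186, 185, 182, 171, 145, 114, 107, 124, 140, 149, 150, 149, 146, 147, 145, 147, 146, 146, 145, 144, 144, 143, 140, 128, 109, 92, 84, 82, 83, 84, 82]
320 [138, 156, 162, 166, 167, 166, 164, 163, 151, 138, 141, 162, 179, 185, 185, 183, 183, 180, 179, 180, 180, 180, 178, 178, 176, 175, 172, 161, 133, 100, 82, 77, 78, 77, 78, 78]
340 [219, 220, 221, 224, 223, 222, 219, 207, 179, 156, 153, 173, 183, 185, 183, 185, 181, 181, 182, 181, 181, 180, 177, 176, 177, 176, 169, 147, 115, 89, 78, 75, 78, 81, 85, 89]
row 163 [234, 234, 234, 234, 234, 235, 234, 234, 233, 227, 200, 149, 115, 105, 106, 104, 104, 112, 125, 139, 150, 160, 168, 175, 181, 188]
row 170 [236, 235, 235, 235, 235, 235, 235, 235, 229, 215, 177, 152, 152, 169, 187, 196, 191, 172, 152, 148, 155, 163, 170, 177, 184, 189]
row 177 [234, 235, 234, 234, 234, 234, 233, 228, 217, 190, 160, 148, 158, 177, 187, 178, 154, 134, 133, 145, 157, 166, 172, 180, 186, 192]
+y edge [-78.   29.8] [24.5 30. ]
holes [-131.    45.8] [ 9.7 45.2] [-131.   -59.7] [-25.5 -59.8]
foot -y [-79.6 -28.4] [-12.4 -29.8] stop [-79.6 -28.3] [-13.7 -29.4]
far end [28.9 27.9] [29.8  6.3]
travel [ 0.0305 -0.0457  0.0564] turn [ 0.0024  0.     -0.0327] t 6.53 F [-0.1  0.2  0.1]
```

The bracket is home: edges at y=±30, far end at x≈30, and the strips at the stops match a touching contact. Next is the wrench grip.

Emit:
apply_moves:
  claw: [1,1,1]
  travel:
    - [0,0,-0.05]
    - [0,0,-0.09]
    - [0,0,-0.09]
  turn:
    - [0,0,0]
    - [0,0,0]
    - [0,0,0]

```text
t: 6.78
tcp_pos: [0.487, 0.0571, 0.239]
tool_rot: [0.762, 0.647, 0.003, 0.004]
force: [-0.0, -0.4, 0.0]
finger_gap: 0.999
gripper_force: 0.0
```

```bash
python3 go.py .579 .179 .225 1.465
```

```text
travel [0.169  0.0887 0.0184] turn [ 0.0031 -0.     -0.018 ] t 6.78 F [-0.  -0.4  0. ]
```

Emit:
apply_moves:
  claw: [1,1,1,1,1]
  travel:
    - [0.169,0.0887,0.0]
    - [0.169,0.0887,0.0]
    - [0.169,0.0887,0.0]
    - [0.169,0.0887,0.0]
    - [0.169,0.0887,0.0]
  turn:
    - [0,0,-0.018]
    - [0,0,-0.018]
    - [0,0,-0.018]
    - [0,0,-0.018]
    - [0,0,-0.018]

```text
t: 7.2
tcp_pos: [0.5783, 0.1835, 0.233]
tool_rot: [0.742, 0.67, 0.002, 0.0]
force: [0.1, 0.2, -1.2]
finger_gap: 0.999
gripper_force: 0.0
```

```bash
python3 - <<'E'
from h import *
d=manip.snapshot("wrist");P=cloud(d);hs=cv2.cvtColor(d["pixels"],cv2.COLOR_RGB2HSV)
w=(P[...,2]>.139)&(P[...,2]<.156)&(P[...,0]>.52)&(P[...,0]<.65)&(P[...,1]>.07)&(P[...,1]<.3)
b=w&(hs[...,2]<80)
q=P[b];print("grip",len(q),q.mean(0),q[:,2].max(),cv2.minAreaRect(q[:,:2].astype(np.float32)*1000))
q=P[w&~b];print("tube",len(q),cv2.minAreaRect(q[:,:2].astype(np.float32)*1000) if len(q)>5 else 0)
print(manip.sense()["tcp_pos"])
E
python3 go.py .579 .179 .118 1.465
```

```text
grip 3140 [0.57547745 0.18186333 0.14834272] 0.15274893895533434 ((575.3223266601562, 178.74049377441406), (78.74542999267578, 23.52826690673828), 83.66410064697266)
tube 2200 ((572.2677612304688, 147.40924072265625), (156.5882110595703, 24.382614135742188), 84.6301040649414)
[0.57598975 0.18140189 0.23269061]
travel [-0.0026  0.0043  0.1434] turn [-0.0005  0.0001  0.001 ] t 7.25 F [-0.4 -0.2 -0.7]
```

Emit:
apply_moves:
  claw: [1,1,1,1,1]
  travel:
    - [-0.003,0,0.05]
    - [-0.003,0,0.1]
    - [-0.003,0,0.147]
    - [-0.003,0,0.147]
    - [-0.003,0,0.147]
  turn:
    - [0,0,0]
    - [0,0,0]
    - [0,0,0]
    - [0,0,0]
    - [0,0,0]

```text
t: 7.67
tcp_pos: [0.572, 0.176, 0.1148]
tool_rot: [0.744, 0.668, -0.003, -0.002]
force: [0.4, 0.4, 0.4]
finger_gap: 0.999
gripper_force: 0.0
```

Emit:
apply_moves:
  claw: [-1,-1,-1,-1,-1]
  travel:
    - [0,0,0]
    - [0,0,0]
    - [0,0,0]
    - [0,0,0]
    - [0,0,0]
  turn:
    - [0,0,0]
    - [0,0,0]
    - [0,0,0]
    - [0,0,0]
    - [0,0,0]
  newtons: 40

```text
t: 8.08
tcp_pos: [0.5755, 0.1774, 0.1194]
tool_rot: [0.743, 0.669, 0.001, 0.001]
force: [0.5, -0.4, 0.4]
finger_gap: 0.298
gripper_force: 0.8
```

Emit:
apply_moves:
  claw: [-1,-1]
  travel:
    - [0,0,0]
    - [0,0,0]
  turn:
    - [0,0,0]
    - [0,0,0]

```text
t: 8.25
tcp_pos: [0.5753, 0.1777, 0.1187]
tool_rot: [0.743, 0.669, 0.001, 0.0]
force: [-0.1, 1.4, 2.3]
finger_gap: 0.263
gripper_force: 39.1
```

Emit:
apply_moves:
  claw: [-1,-1,-1,-1,-1]
  travel:
    - [-0.0003,0.0097,0]
    - [-0.0012,0.0193,0]
    - [-0.0026,0.0289,0]
    - [-0.0046,0.0384,0]
    - [-0.0072,0.0478,0]
  turn:
    - [0,0,0.0191]
    - [0,0,0.0382]
    - [0,0,0.0573]
    - [0,0,0.0764]
    - [0,0,0.0955]

```text
t: 8.67
tcp_pos: [0.6112, 0.1686, 0.1179]
tool_rot: [0.835, 0.55, -0.001, -0.001]
force: [-2.6, 3.0, 2.2]
finger_gap: 0.268
gripper_force: 40.6
```

```bash
cat > w.py <<'E'
import numpy as np
from station import manip
from scipy.spatial.transform import Rotation as Ro
s=manip.sense();v=s["tcp_pos"][:2]-[.5628,.049];a=np.arctan2(v[1],v[0]);R=Ro.from_quat(s["tool_rot"]).as_matrix()
F=s["force"];t=np.array([np.sin(a),-np.cos(a)])
print("ang",a.round(3),"turned",(1.474-a).round(3),"toolx",np.arctan2(R[1,0],R[0,0]).round(3),"r",np.hypot(*v).round(4),"Ftan",(F[:2]@t).round(2),"Frad",(F[:2]@[np.cos(a),np.sin(a)]).round(2),"Fz",F[2].round(1),"Mz",s["ft_torque"].round(2),"gap",round(s["finger_gap"],3))
E
python3 w.py
```

```text
ang 1.187 turned 0.287 toolx 1.166 r 0.129 Ftan -3.51 Frad 1.86 Fz 2.2 Mz [0.54 0.38 0.75] gap 0.268
```

Emit:
apply_moves:
  claw: [-1,-1,-1]
  travel:
    - [-0.0002,0.0081,0]
    - [-0.0008,0.0161,0]
    - [-0.0018,0.0241,0]
  turn:
    - [0,0,0.0145]
    - [0,0,0.0295]
    - [0,0,0.0445]

```text
t: 8.92
tcp_pos: [0.628, 0.1601, 0.1177]
tool_rot: [0.871, 0.491, -0.001, -0.001]
force: [-2.7, 3.9, 2.6]
finger_gap: 0.266
gripper_force: 40.2
```

```bash
python3 w.py
```

```text
ang 1.04 turned 0.434 toolx 1.026 r 0.1288 Ftan -4.35 Frad 2.01 Fz 2.6 Mz [0.72 0.49 0.61] gap 0.266
```

Emit:
apply_moves:
  claw: [-1,-1]
  travel:
    - [-0.0002,0.0081,0]
    - [-0.0008,0.0161,0]
  turn:
    - [0,0,0.0148]
    - [0,0,0.0295]

```text
t: 9.08
tcp_pos: [0.6385, 0.1531, 0.1176]
tool_rot: [0.893, 0.45, -0.001, -0.002]
force: [-2.3, 5.1, 2.1]
finger_gap: 0.267
gripper_force: 40.0
```

```bash
python3 w.py
```

```text
ang 0.942 turned 0.532 toolx 0.933 r 0.1287 Ftan -4.9 Frad 2.78 Fz 2.1 Mz [0.78 0.54 0.64] gap 0.267
```

Emit:
apply_moves:
  claw: [-1,-1]
  travel:
    - [-0.0001,0.0065,0]
    - [-0.0005,0.0129,0]
  turn:
    - [0,0,0.0118]
    - [0,0,0.0235]

```text
t: 9.25
tcp_pos: [0.6462, 0.1469, 0.1175]
tool_rot: [0.909, 0.416, -0.001, -0.002]
force: [-2.0, 6.0, 1.9]
finger_gap: 0.27
gripper_force: 39.8
```

```bash
python3 w.py
```

```text
ang 0.865 turned 0.609 toolx 0.859 r 0.1286 Ftan -5.37 Frad 3.26 Fz 1.9 Mz [0.99 0.64 0.47] gap 0.27
```

Emit:
apply_moves:
  claw: [-1,-1]
  travel:
    - [-0.0001,0.0065,0]
    - [-0.0003,0.0129,0]
  turn:
    - [0,0,0.0118]
    - [0,0,0.0235]

```text
t: 9.42
tcp_pos: [0.6535, 0.1403, 0.1174]
tool_rot: [0.924, 0.382, -0.002, -0.002]
force: [-3.6, 5.1, 1.6]
finger_gap: 0.264
gripper_force: 39.8
```

```bash
python3 w.py
```

```text
ang 0.789 turned 0.685 toolx 0.785 r 0.1287 Ftan -6.21 Frad 1.08 Fz 1.6 Mz [1.06 0.65 0.43] gap 0.264
```

Emit:
apply_moves:
  claw: [-1,-1]
  travel:
    - [-0.0001,0.0065,0]
    - [-0.0005,0.0129,0]
  turn:
    - [0,0,0.0118]
    - [0,0,0.0235]

```text
t: 9.58
tcp_pos: [0.6603, 0.1331, 0.1173]
tool_rot: [0.937, 0.348, -0.002, -0.003]
force: [-3.8, 7.0, 2.6]
finger_gap: 0.264
gripper_force: 39.7
```

```bash
python3 w.py
```

```text
ang 0.712 turned 0.762 toolx 0.711 r 0.1287 Ftan -7.81 Frad 1.68 Fz 2.6 Mz [1.22 0.68 0.38] gap 0.264
```

Emit:
apply_moves:
  claw: [-1,-1]
  travel:
    - [-0.0001,0.0065,0]
    - [-0.0005,0.0129,0]
  turn:
    - [0,0,0.0118]
    - [0,0,0.0235]

```text
t: 9.75
tcp_pos: [0.6664, 0.1254, 0.1172]
tool_rot: [0.95, 0.313, -0.002, -0.003]
force: [-4.4, 7.8, 2.1]
finger_gap: 0.267
gripper_force: 39.7
```

```bash
python3 w.py
```

```text
ang 0.635 turned 0.839 toolx 0.637 r 0.1288 Ftan -8.9 Frad 1.15 Fz 2.1 Mz [1.42 0.71 0.38] gap 0.267
```

Emit:
apply_moves:
  claw: [-1,-1]
  travel:
    - [-0.0001,0.004,0]
    - [-0.0002,0.0081,0]
  turn:
    - [0,0,0.0074]
    - [0,0,0.0148]

```text
t: 9.92
tcp_pos: [0.67, 0.1204, 0.1171]
tool_rot: [0.957, 0.291, -0.002, -0.003]
force: [-3.9, 8.2, 1.7]
finger_gap: 0.266
gripper_force: 39.5
```

```bash
python3 w.py
```

```text
ang 0.588 turned 0.886 toolx 0.591 r 0.1288 Ftan -8.94 Frad 1.3 Fz 1.7 Mz [1.48 0.75 0.3 ] gap 0.266
```

Emit:
apply_moves:
  claw: [-1,-1]
  travel:
    - [-0.0001,0.004,0]
    - [-0.0002,0.0081,0]
  turn:
    - [0,0,0.0074]
    - [0,0,0.0148]

```text
t: 10.08
tcp_pos: [0.6733, 0.1153, 0.1171]
tool_rot: [0.963, 0.268, -0.002, -0.004]
force: [-3.5, 7.6, 1.5]
finger_gap: 0.268
gripper_force: 39.2
```

```bash
python3 w.py
```

```text
ang 0.54 turned 0.934 toolx 0.543 r 0.1289 Ftan -8.3 Frad 0.94 Fz 1.5 Mz [ 1.51  0.74 -0.12] gap 0.268
```

The torque seems to have dropped (1.45 to about 0.95 N m). I'll hold still for a fresh reading.

Emit:
apply_moves:
  claw: [-1,-1]
  travel:
    - [0,0,0]
    - [0,0,0]
  turn:
    - [0,0,0]
    - [0,0,0]

```text
t: 10.25
tcp_pos: [0.6734, 0.1151, 0.1171]
tool_rot: [0.963, 0.268, -0.002, -0.004]
force: [-3.8, 7.6, 2.3]
finger_gap: 0.265
gripper_force: 39.2
```

```bash
python3 w.py; python3 - <<'E'
from h import *
s0=dict(np.load("snap_scene.npz"))
for n in("side","scene"):
    d=manip.snapshot(n);np.savez("c_"+n+".npz",**d);P=cloud(d);hs=cv2.cvtColor(d["pixels"],cv2.COLOR_RGB2HSV)
    w=(P[...,2]>.128)&(P[...,2]<.156)&(np.hypot(P[...,0]-.565,P[...,1]-.05)<.15)&(hs[...,1]<60)
    q=P[w][:,:2];r=np.hypot(*(q-[.565,.05]).T)
    t=q[(r>.03)&(r<.085)];print(n,len(t))
    if len(t)>20:
        l=cv2.fitLine(t.astype(np.float32),cv2.DIST_HUBER,0,.001,.001).ravel();print("tube angle",np.arctan2(l[1],l[0]),"perp offset of axis mm",1000*((.565-l[2])*l[1]-(.05-l[3])*l[0]))
E
```

```text
ang 0.539 turned 0.935 toolx 0.543 r 0.1288 Ftan -8.47 Frad 0.59 Fz 2.3 Mz [ 1.4   0.7  -0.12] gap 0.265
side 159
tube angle 0.6286232 perp offset of axis mm 2.8720796
scene 18
```

Emit:
apply_moves:
  claw: [-1,-1]
  travel:
    - [0,0.0025,0]
    - [-0.0001,0.005,0]
  turn:
    - [0,0,0.0045]
    - [0,0,0.009]

```text
t: 10.52
tcp_pos: [0.6751, 0.112, 0.1171]
tool_rot: [0.967, 0.254, -0.002, -0.004]
force: [-4.3, 7.6, 2.3]
finger_gap: 0.263
gripper_force: 39.2
```

```bash
python3 w.py
```

```text
ang 0.511 turned 0.963 toolx 0.514 r 0.1288 Ftan -8.72 Frad -0.06 Fz 2.3 Mz [ 1.52  0.76 -0.31] gap 0.263
```

The click is confirmed: the moment about the pin fell from 1.26 to 0.62 N m, which is half, while the grip moved on. Letting go now.

Emit:
apply_moves:
  claw: [1,1,1,1,1]
  travel:
    - [0,0,0]
    - [0,0,0]
    - [0,0,0]
    - [0,0,0]
    - [0,0,0]
  turn:
    - [0,0,0]
    - [0,0,0]
    - [0,0,0]
    - [0,0,0]
    - [0,0,0]

```text
t: 10.93
tcp_pos: [0.6779, 0.1083, 0.1172]
tool_rot: [0.967, 0.256, -0.0, 0.0]
force: [1.1, -0.1, -0.1]
finger_gap: 0.954
gripper_force: 0.0
```

```bash
python3 w.py
```

```text
ang 0.476 turned 0.998 toolx 0.517 r 0.1295 Ftan 0.6 Frad 0.9 Fz -0.1 Mz [-0.08 -0.02 -0.07] gap 0.954
```

Free of load. Going straight up.

Emit:
apply_moves:
  claw: [1,1,1,1,1]
  travel:
    - [0,0,-0.03]
    - [0,0,-0.08]
    - [0,0,-0.13]
    - [0,0,-0.18]
    - [0,0,-0.2]
  turn:
    - [0,0,0]
    - [0,0,0]
    - [0,0,0]
    - [0,0,0]
    - [0,0,0]

```text
t: 11.35
tcp_pos: [0.682, 0.1076, 0.2855]
tool_rot: [0.967, 0.255, 0.006, 0.002]
force: [1.0, -0.4, 0.4]
finger_gap: 1.0
gripper_force: 0.0
```

```bash
python3 - <<'E'
from h import *
a=manip.snapshot("side");b=manip.snapshot("wrist")
A=cv2.resize(a["pixels"][185:305,230:370,::-1],(700,600),interpolation=cv2.INTER_CUBIC)
cv2.imwrite("pics/end.png",cv2.resize(np.hstack([A,cv2.resize(b["pixels"][:,:,::-1],(800,600))]),(800,320)))
s=manip.sense();print(s["tcp_pos"],s["force"],s["t"])
E
```

```text
[0.68181539 0.10763568 0.28411811] [ 0.36121305  0.21682687 -0.2647138 ] 11.45
```

View pics/end.png

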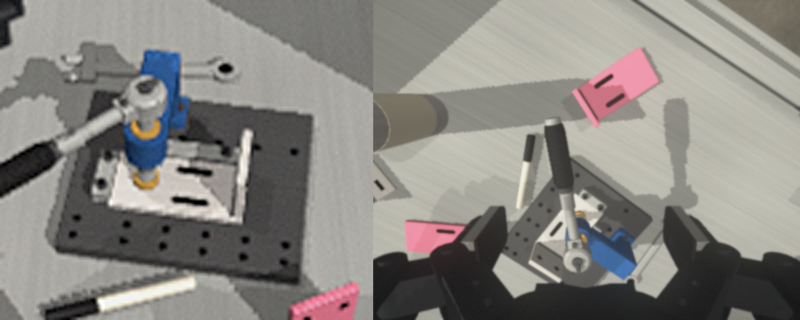

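The side view shows the bracket against the end stop (103,180) and side stop (205,152), clamped by the foot at (146,180). The wrench is on the screw, straight and free, and the other objects are untouched.

```bash
python3 -c "
from station import manip
print(manip.sign_off())"
```

```text
the job is handed in; nothing more can be done
None
```

The job is handed in: the bracket is home against both stops and clamped (about 1 mm by camera, checked before clamping), the wrench was pulled until it clicked and I let go of it on the screw, and nothing else was touched. After the first drop in pull I moved it about 0.03 rad further to be sure it had clicked, within the tube's 0.12 rad give.

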